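Put three mixed-up bench items back into their own trays

ROBOT

A 6-joint arm with a two-finger parallel gripper is mounted at the origin on the work surface. World frame = base frame: x ahead of the robot, y to its left, z up, the work surface at z = 0. Lengths are in mm, angles in rad, forces in N, time in s.
With the tool pointing down it reaches from about 250 to 725 mm from the base axis. Payload 9.7 kg.
Tool frame: the origin (TCP) lies at the very end of the fingers, on their centre line; the grasp point (between the pads) lies 19 mm behind it (r.pinch_z is the distance from the TCP to the grasp point, in mm); z points along the fingers, y is the line along which they close (so a half turn about z gives the same grasp; the last joint's range is limited). The gripper opens to 85 mm and grips with 20 to 120 N. Pads are 22 mm wide; open, the fingers measure 114 mm over their backs; the gripper's body (76 mm by 85 mm) begins 54 mm behind the grasp point. The pads swing forward as they close: fully open they stand 13 mm farther back than shut.
Start: joints at [-1.177, 0.087, 0.176, 1.66, 0, 1.571], TCP at [211.032, -507.9, 231.284] pointing down, gripper open.
Joint ranges: [-3.13, 3.13], [-0.85, 1.81], [-1.15, 1.24], [-2.2, 2.28], [-1.44, 1.52], [-3.14, 3.14]. Speed limits (rad/s): [2.22, 2.22, 2.57, 3.14, 3.14, 3.14].

INTERFACE

Orientations are given as a unit quaternion [w, x, y, z].
In Python, from plant import r, eyes, order gives the robot as it stands.
- The arm moves only by the tool servo_tool, never from a script. Its argument "moves" is a list that holds one entry, the list of rows, each a list of 7 numbers: the shift along the world's x, y, z scaled (see below), then the turn, a rotation vector about the world's x, y, z scaled (see below), then the closure, from 0 (fully open) to 1 (shut). A call has 1 to 5 rows; each row shifts and turns the commanded pose from where the row before left it; what a row does not reach is not made up. The controller multiplies each number of a shift by 30 mm and each number of a turn by 0.1 rad. A row lasts 1/12 s, in which the tool goes at most 41.7 mm and 7.16 degrees, less where a joint would pass 70% of its speed; a pose out of reach is approached as far as the arm can. A call with a number of a shift or a turn outside -1 to 1 is refused whole. A call with a gripper value outside its range is refused whole. The fingers move at their own pace and stop on an object; the grip force is fixed at half the most. Time passes only in rows, so rows that do not move let the fingers close. It gives the time, the measured TCP pose, the force, the opening and the grip force at its end, in the units of the state.
- r.sense(): the state, without advancing time (a new reading comes with each control period).
- eyes.camera(name): name is "side" or "top" or "wrist"; returns (picture, depth): 400x640x3 uint8, red, green, blue; 400x640 float32, mm along the optical axis (not along the pixel's ray), 0 where there is no reading.
- eyes.camera_info(name): a dict with "intrinsics" (3x3 intrinsics, pixels), "extrinsics" (4x4, takes a point from camera to world coordinates). Camera axes: x right, y down, z forward; pixel columns grow to the right and rows downward; lengths in mm; the calibration is good to about 2 mm. A picture is of the moment at which its call begins: read the wrist's pose just before it. camera_info takes no time and is no camera call; for the wrist camera it gives the pose at the moment of the call.
- order.finish_job(): hands the job in; it is judged then, once.
Trained networks look in the newest picture that a camera, given by its name, has taken for a name from the list of things; names that differ only in an ending like _2 or _b are one class to them, and where a whole thing is asked for, a point or a joint stands for the part that bears it (a point fixed in the world has none). Each returns a list of dicts, best first, with "conf" (0 to 1); they miss things now and then, are a little off and sometimes report something else, mostly with a low value. They report only what shows in the picture. A call takes as long as a camera call.
- eyes.find_in(camera, thing): "location" ([column, row] as shares, 0 to 1, of the picture: columns of its width, rows of its height, amid what is visible of it).
- eyes.trace(camera, thing): "pixels" (400x640 bool, what is visible of it) and "location" ([column, row] as shares, 0 to 1, of the picture: columns of its width, rows of its height, amid what is visible of it).
- eyes.spot_point(camera, thing): "location" ([column, row] as shares, 0 to 1, of the picture: columns of its width, rows of its height: a listed point, or the origin of a listed thing).
The state is a dict: "time": time; "joint_positions": joint angles; "joint_velocities": joint speeds; "tau": joint torques, N m; "tool_pos": TCP position; "ee_rot": TCP orientation; "wrist_force": force on the tool from outside, world axes, zero at the start; "torque": the same for the moment, N m; "grip_width": finger opening in mm; "grasp_force": force on a finger pad.
Only numpy, scipy, OpenCV 4.12 (cv2) and the standard library are available. Lean on these libraries where they do the work, as an engineer would, in place of code of your own. Each camera call takes 0.05 s, during which the arm holds its last target. There are 200 camera calls.

TASK

On the repair bench three items lie in each other's trays. Park one of them on the empty rubber pad for the time being, then put every item into the tray of its own shape: the round loupe upright in the middle of the round dish, the square heat sink in the middle of the square tray, and the long drive enclosure in the middle of the long tray, lying along it. Set things down rather than drop them, and leave the hard drive, the jar and the screwdriver where they are.

Things in the scene. Friction and masses are not known exactly. Their poses are not given: they have to be found in the camera images.
- loupe_mid (a point): Black round eyepiece loupe standing upright, diameter 44 mm over its lower 32 mm and 38 mm above, 40 mm tall, about 60 g; the point is its centre, 20 mm above its underside. z up.
- heatsink_mid (a point): Bare aluminium heat sink, 50 x 50 mm square and 32 mm tall, straight fins along its x axis on top, about 120 g; the point is its centre, 16 mm above its underside. It can be gripped across x or across y.
- enclosure_mid (a point): Long dark metal drive enclosure lying flat with ribs along its top, 105 mm along its x axis, 34 mm along y, 18 mm tall, about 90 g; the point is its centre, 9 mm above its underside. Grip across y.
- dish: Round shallow steel dish fixed to the bench, 140 mm outside diameter, rim 11 mm high and 4 mm thick, flat floor 3 mm above the bench; home of the loupe. Origin: centre of its underside, on the bench.
- square_tray: Square shallow white plastic tray fixed to the bench, 136 x 136 mm outside, rim 11 mm high, 4 mm thick, flat floor 4 mm above the bench; home of the heat sink. Origin: centre of its underside; x and y along its sides.
- long_tray: Long shallow grey plastic tray fixed to the bench, 180 mm along its x axis, 118 mm along y outside, rim 11 mm high, 4 mm thick, flat floor 4 mm above the bench; home of the drive enclosure. Origin: centre of its underside.
- pad: Flat dark rubber pad fixed to the bench, 120 x 120 mm, 6 mm thick, empty at the start: the parking spot. Origin: centre of its underside.
- drive: Bystander: desktop hard drive lying flat, 147 x 102 x 26 mm. Origin: centre of its underside; x along its length.
- jar: Bystander: small jar with a white cap, diameter 50 mm, 60 mm tall. Origin: centre of its underside.
- screwdriver: Bystander: screwdriver lying on the bench beyond the trays, 150 mm long, along its x axis. Origin: on the bench below its middle.

How it is judged (in metres and radians):
On the way:
1. one of the three items is parked: set down on the rubber pad, upright and released (((horizontal distance between loupe_mid and pad below 0.04 m and height (world z) of loupe_mid below 0.033 m and angle between loupe_mid's own z axis and vertical below 0.1 rad and linear speed of loupe below 0.02 m/s and contact force between loupe and the fingers below 0.2 N) or (horizontal distance between heatsink_mid and pad below 0.04 m and height (world z) of heatsink_mid below 0.029 m and angle between heatsink_mid's own z axis and vertical below 0.1 rad and linear speed of heatsink below 0.02 m/s and contact force between heatsink and the fingers below 0.2 N) or (horizontal distance between enclosure_mid and pad below 0.04 m and height (world z) of enclosure_mid below 0.022 m and angle between enclosure_mid's own z axis and vertical below 0.1 rad and linear speed of enclosure below 0.02 m/s and contact force between enclosure and the fingers below 0.2 N))), for 0.2 s.
At the end, for the whole second after the job is handed in: Each item rests released and flat on the floor of its own tray, its centre within 15 mm of the tray's centre: the loupe in the round dish, the heat sink in the square tray, the enclosure in the long tray with its length within 0.3 rad (17 degrees) of the tray's; none tilted by more than 0.1 rad (horizontal distance between loupe_mid and dish below 0.015 m and height (world z) of loupe_mid below 0.03 m and angle between each of loupe_mid, heatsink_mid, enclosure_mid's own z axis and vertical below 0.1 rad and linear speed of each of loupe, heatsink, enclosure below 0.02 m/s and contact force between each of loupe, heatsink, enclosure and the fingers below 0.2 N and horizontal distance between heatsink_mid and square_tray below 0.015 m and height (world z) of heatsink_mid below 0.026 m and horizontal distance between enclosure_mid and long_tray below 0.015 m and height (world z) of enclosure_mid below 0.019 m and angle between the x axis of enclosure_mid and the x axis of long_tray, either way round below 0.3 rad); the robot touches nothing.
It fails at once if the hard drive is moved by more than 20 mm (distance of drive from where it was at the start of the episode above 0.02 m).
It fails at once if the jar is moved by more than 20 mm (distance of jar from where it was at the start of the episode above 0.02 m).
It fails at once if the screwdriver is moved by more than 20 mm (distance of screwdriver from where it was at the start of the episode above 0.02 m).
It fails at once if an item is dropped or knocked: it moves faster than 0.7 m/s (a fall of about 25 mm) while the fingers do not hold it ((linear speed of loupe above 0.7 m/s and contact force between loupe and the fingers below 0.2 N) or (linear speed of heatsink above 0.7 m/s and contact force between heatsink and the fingers below 0.2 N) or (linear speed of enclosure above 0.7 m/s and contact force between enclosure and the fingers below 0.2 N)).
It also fails if it takes over 96 s, if anything falls off the work surface, if the arm or the gripper's body presses on something with over 40 N, if the wrist force passes 120 N, or if a joint passes its speed limit or range.

## Working session

There is one attempt and no reset: what is moved stays moved. The work goes in short steps, Python scripts to look and compute and a tool call to move; the robot and the scene stay as the last step left them, time stands still between calls to the robot, and variables do not carry over. Pictures are saved under pics/ and viewed, at most 14 in all, crops included, and the job is handed in when it is done.

Besides the shell and the picture viewer there is one more tool, called after "Emit:" as name(argument=value, ...), one argument or row to a line, values as JSON. servo_tool: Moves the arm, as the interface text tells. Shifts and turns lie within -1 to 1; 1 stands for 30 mm of shift or 0.1 rad of turn. Its arguments: {"type":"object","properties":{"moves":{"type":"array"}},"required":["moves"]}

```bash
mkdir -p pics; ls
cat > h.py <<'E'
import numpy as np, cv2
from plant import r, eyes, order
def snap(c,name=None):
    p,d=eyes.camera(c)
    if name: cv2.imwrite(f'pics/{name}.png',p[:,:,::-1])
    return p,d
def pts(c,d,mask):
    i=eyes.camera_info(c);K=np.array(i['intrinsics']);T=np.array(i['extrinsics'])
    v,u=np.nonzero(mask&(d>0));z=d[v,u]
    P=np.c_[(u-K[0,2])/K[0,0]*z,(v-K[1,2])/K[1,1]*z,z]
    return P@T[:3,:3].T+T[:3,3]
def topface(P,band=4):
    zt=np.percentile(P[:,2],95);Q=P[P[:,2]>zt-band]
    (cx,cy),(w,h),a=cv2.minAreaRect(Q[:,:2].astype(np.float32))
    if w<h: w,h,a=h,w,a+90
    return np.round([cx,cy,zt,w,h,(a+90)%180-90],1)
E
python3 - <<'E'
from h import *
snap('side','side0')
p,d=snap('top','top0')
for n in ['loupe_mid','heatsink_mid','enclosure_mid','dish','square_tray','long_tray','pad','drive','jar','screwdriver']:
    t=eyes.trace('top',n)
    for k in t[:2]:
        m=k['pixels'];P=pts('top',d,m)
        if len(P)>10: print(n,round(k['conf'],2),np.round(np.array(k['location'])*[640,400]),m.sum(),topface(P), np.round(P[:,2].max()))
print(r.sense()['time'])
E
```

```text
pics
loupe_mid 0.81 [443. 271.] 295 [ 443.1 -308.6   46.    35.8   34.3   58.2] 50.0
loupe_mid 0.73 [358. 193.] 2108 [634.2 -98.1   8.6 119.5 119.4  -8.2] 12.0
heatsink_mid 0.84 [190. 231.] 470 [523.4 347.1  37.4  50.8  49.6  85. ] 40.0
enclosure_mid 0.76 [269. 236.] 514 [520.9 131.7  24.2 102.1  31.9  33.6] 30.0
dish 0.69 [440. 147.] 2348 [ 745.2 -293.4   28.3  143.5   98.3   85.5] 33.0
dish 0.58 [279. 233.] 1634 [520.7 128.4  10.8 137.2 135.7 -25.1] 22.0
square_tray 0.92 [439. 277.] 2667 [ 432.6 -308.7   10.4  137.4  135.8   85.4] 36.0
long_tray 0.93 [190. 246.] 2734 [496.1 349.5  11.5 179.9 119.2  -4.2] 37.0
long_tray 0.6 [331. 133.] 252 [782.2 -23.9  26.9  72.7  19.8 -82.2] 31.0
pad 0.74 [361. 190.] 2198 [634.1 -97.9   8.6 119.9 119.8  -8.2] 12.0
drive 0.62 [439. 147.] 2379 [ 745.3 -293.5   28.3  144.3   98.4   84.8] 33.0
jar 0.62 [191. 248.] 2664 [495.7 349.8  11.3 179.3 119.2  -4. ] 37.0
screwdriver 0.8 [329. 135.] 340 [782.7 -24.   26.4  73.7  20.3 -81.4] 31.0
screwdriver 0.34 [189. 246.] 2731 [496.2 349.7  11.5 179.7 119.9  -4.5] 37.0
0.6
```

View pics/top0.png

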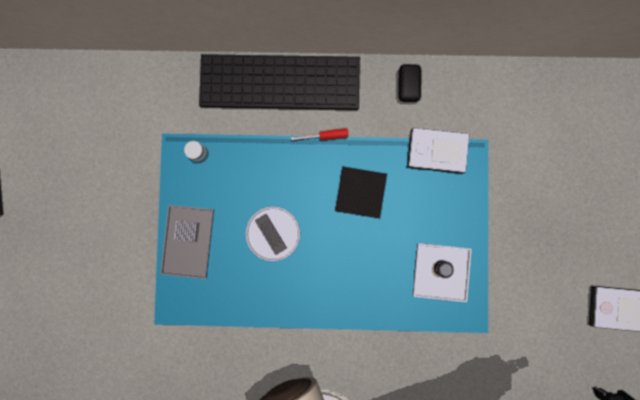

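View pics/side0.png

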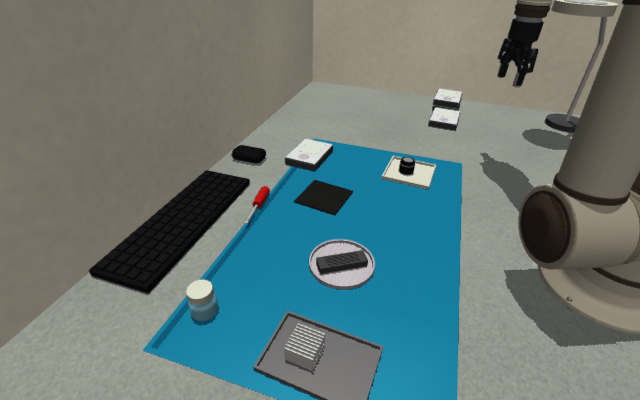

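The top view shows the loupe in the square tray (443,271), the enclosure diagonal in the round dish (270,235), the heat sink in the long tray (187,231), and the empty pad (361,192). The side view agrees. I'll park the loupe first.

Run:
```python
from h import *
from scipy.spatial.transform import Rotation as R
s=r.sense();q=s['ee_rot'];M=R.from_quat([q[1],q[2],q[3],q[0]]).as_matrix()
print(np.round(M,3),s['tool_pos'],s['grip_width'],r.pinch_z)
y=M[:,1];print('y axis yaw deg',np.degrees(np.arctan2(y[1],y[0])))
```

```text
[[ 0.923  0.384  0.   ]
 [ 0.384 -0.923  0.   ]
 [ 0.    -0.    -1.   ]] [ 211.05422611 -507.87164077  231.28560191] 85.31813858043338 18.700000000000003
y axis yaw deg -67.43610191194463
```

Emit:
servo_tool(
  moves=[
    [[1,1,0,0,0,0,0.25],[1,1,0,0,0,0,0.25],[1,1,0,0,0,0,0.25],[1,1,0,0,0,0,0.25],[1,1,0,0,0,0,0.25]],
  ],
)

```text
time: 1.02
tool_pos: [359.3, -359.1, 231.5]
ee_rot: [0.0, 0.981, 0.195, 0.0]
wrist_force: [0.5, -0.0, 0.1]
grip_width: 63.7
grasp_force: 0.0
```

Emit:
servo_tool(
  moves=[
    [[0.9,0.55,-0.8,0,0,0,0.25],[0.9,0.55,-0.8,0,0,0,0.25],[0.9,0.55,-0.8,0,0,0,0.25],[0,0,0,0,0,0,0.25],[0,0,0,0,0,0,0.25]],
  ],
)

```text
time: 1.43
tool_pos: [439.6, -309.7, 157.7]
ee_rot: [-0.001, 0.98, 0.197, -0.001]
wrist_force: [-0.8, 0.4, 0.2]
grip_width: 63.8
grasp_force: 0.0
```

```bash
cat >> h.py <<'E'
from scipy.spatial.transform import Rotation as R
def look(c,names,pic=None):
    p,d=snap(c,pic)
    s=r.sense();q=s['ee_rot'];y=R.from_quat([q[1],q[2],q[3],q[0]]).as_matrix()[:,1]
    print('tcp',np.round(s['tool_pos'],1),'yaw',round(np.degrees(np.arctan2(y[1],y[0])),1),'t',round(s['time'],2),'j',np.round(s['joint_positions'],2))
    for n in names:
        for k in eyes.trace(c,n)[:1]:
            P=pts(c,d,k['pixels'])
            if len(P)>10: print(n,round(k['conf'],2),np.round(np.array(k['location'])*[640,400]),k['pixels'].sum(),topface(P))
E
python3 -c "
from h import *
look('wrist',['loupe_mid','square_tray'],'w1')"
```

```text
tcp [ 439.3 -310.7  159.1] yaw -67.4 t 1.48 j [-0.62  0.04 -0.01  1.52 -0.    2.13]
loupe_mid 0.69 [325. 188.] 2707 [ 443.3 -312.1   47.1   37.7   37.4   21.1]
square_tray 0.94 [301. 176.] 21807 [ 432.5 -312.9   13.3  136.9  136.5   -4.8]
```

View pics/w1.png

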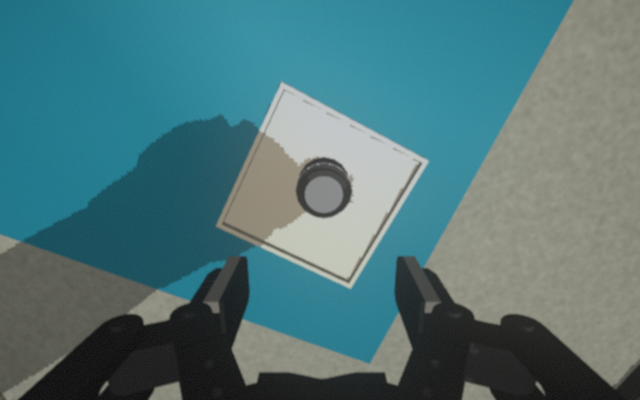

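Emit:
servo_tool(
  moves=[
    [[0.12,0,-1,0,0,0,0.25],[0,0,-1,0,0,0,0.25],[0,0,-1,0,0,0,0.25],[0,0,-0.8,0,0,0,0.25],[0,0,-0.5,0,0,0,0.25]],
  ],
)

```text
time: 2.0
tool_pos: [441.6, -311.8, 28.8]
ee_rot: [-0.0, 0.981, 0.195, -0.0]
wrist_force: [-0.3, 0.8, -0.1]
grip_width: 64.0
grasp_force: 0.0
```

Emit:
servo_tool(
  moves=[
    [[0,0,-0.3,0,0,0,0.25],[0,0,0,0,0,0,0.25],[0,0,0,0,0,0,0.25]],
  ],
)

```text
time: 2.25
tool_pos: [443.0, -312.0, 22.5]
ee_rot: [0.0, 0.981, 0.195, 0.0]
wrist_force: [-0.1, -1.2, 0.7]
grip_width: 64.2
grasp_force: 0.0
```

Emit:
servo_tool(
  moves=[
    [[0,0.02,-0.46,0,0,0,0.25],[0,0,0,0,0,0,0.25],[0,0,0,0,0,0,0.4],[0,0,0,0,0,0,0.5],[0,0,0,0,0,0,0.6]],
  ],
)

```text
time: 2.67
tool_pos: [443.6, -311.0, 9.2]
ee_rot: [0.001, 0.981, 0.196, 0.001]
wrist_force: [-2.3, 1.4, 7.4]
grip_width: 42.3
grasp_force: 60.9
```

Emit:
servo_tool(
  moves=[
    [[0,0,0,0,0,0,0.7],[0,0,0,0,0,0,0.7],[0,0,0,0,0,0,0.7]],
  ],
)

```text
time: 2.92
tool_pos: [443.6, -311.0, 9.3]
ee_rot: [0.001, 0.981, 0.196, 0.001]
wrist_force: [-1.3, 0.5, 7.3]
grip_width: 42.1
grasp_force: 60.9
```

Emit:
servo_tool(
  moves=[
    [[0,0,0.6,0,0,0,0.7],[0,0,1,0,0,0,0.7],[0.4,0.5,0.7,0,0,0,0.7],[0.9,0.95,0,0,0,0,0.7],[0.9,0.95,0,0,0,0,0.7]],
  ],
)

```text
time: 3.33
tool_pos: [510.4, -238.9, 79.4]
ee_rot: [0.001, 0.981, 0.194, 0.002]
wrist_force: [0.6, 0.2, -2.1]
grip_width: 42.6
grasp_force: 60.9
```

Emit:
servo_tool(
  moves=[
    [[0.9,0.95,0,0,0,0,0.7],[0.9,0.95,0,0,0,0,0.7],[0.9,0.95,0,0,0,0,0.7],[0.9,0.95,0,0,0,0,0.7],[0.5,0.7,0,0,0,0,0.7]],
  ],
)

```text
time: 3.75
tool_pos: [634.3, -100.9, 76.9]
ee_rot: [0.0, 0.981, 0.196, 0.001]
wrist_force: [-0.4, 0.1, -0.3]
grip_width: 42.4
grasp_force: 60.9
```

Emit:
servo_tool(
  moves=[
    [[0,0,0,0,0,0,0.7],[0,0,0,0,0,0,0.7]],
  ],
)

```text
time: 3.92
tool_pos: [632.6, -102.2, 76.6]
ee_rot: [0.0, 0.98, 0.197, -0.0]
wrist_force: [0.1, 0.3, -0.1]
grip_width: 42.2
grasp_force: 60.9
```

Emit:
servo_tool(
  moves=[
    [[0,0.1,-0.8,0,0,0,0.7],[0,0,-0.6,0,0,0,0.7],[0,0,-0.4,0,0,0,0.7],[0,0,-0.2,0,0,0,0.7],[0,0,0,0,0,0,0.7]],
  ],
)

```text
time: 4.33
tool_pos: [630.9, -101.1, 15.4]
ee_rot: [-0.0, 0.981, 0.195, -0.001]
wrist_force: [-0.7, 0.5, -0.1]
grip_width: 42.1
grasp_force: 60.9
```

Emit:
servo_tool(
  moves=[
    [[0,0,0,0,0,0,0.7]],
  ],
)

```text
time: 4.42
tool_pos: [631.9, -101.1, 17.2]
ee_rot: [0.0, 0.981, 0.195, 0.0]
wrist_force: [-0.0, 0.1, 0.5]
grip_width: 42.3
grasp_force: 60.9
```

Emit:
servo_tool(
  moves=[
    [[0,0,-0.1,0,0,0,0.7],[0,0,-0.07,0,0,0,0.7],[0,0,0,0,0,0,0.7],[0,0,0,0,0,0,0.7]],
  ],
)

```text
time: 4.75
tool_pos: [632.1, -100.5, 11.7]
ee_rot: [0.0, 0.981, 0.196, 0.0]
wrist_force: [-0.7, -0.3, -0.5]
grip_width: 42.5
grasp_force: 60.9
```

Emit:
servo_tool(
  moves=[
    [[0,0,-0.05,0,0,0,0.7],[0,0,0,0,0,0,0.7],[0,0,0,0,0,0,0.7]],
  ],
)

```text
time: 5.0
tool_pos: [632.2, -100.5, 11.3]
ee_rot: [0.0, 0.981, 0.196, 0.001]
wrist_force: [-3.3, 0.7, 7.5]
grip_width: 42.5
grasp_force: 61.7
```

Emit:
servo_tool(
  moves=[
    [[0,0,0,0,0,0,0.42],[0,0,0,0,0,0,0.35],[0,0,0,0,0,0,0.25],[0,0,0,0,0,0,0.2],[0,0,0,0,0,0,0.2]],
  ],
)

```text
time: 5.42
tool_pos: [631.9, -100.5, 9.7]
ee_rot: [-0.0, 0.981, 0.196, -0.0]
wrist_force: [-0.3, -0.4, 0.6]
grip_width: 68.6
grasp_force: 0.0
```

Emit:
servo_tool(
  moves=[
    [[0,0,0.3,0,0,0,0.2],[0,0,0.7,0,0,0,0.2],[0,0,1,0,0,0,0.2],[0,0,1,0,0,0,0.2],[0,0,1,0,0,0,0.2]],
  ],
)

```text
time: 5.83
tool_pos: [631.7, -100.4, 131.8]
ee_rot: [0.0, 0.981, 0.196, 0.0]
wrist_force: [-0.6, 0.4, 0.5]
grip_width: 68.2
grasp_force: 0.0
```

```bash
python3 -c "
from h import *
look('wrist',['loupe_mid','pad'],'w2')"
```

```text
tcp [ 633.6 -100.7  138.9] yaw -67.4 t 5.88 j [-0.16  0.28  0.22  1.5  -0.    2.59]
loupe_mid 0.68 [324. 202.] 3258 [ 636.2 -101.3   51.6   37.5   37.5   10.1]
pad 0.95 [316. 168.] 18485 [637.1 -99.7   8.4 120.  119.9  -8.5]
```

View pics/w2.png

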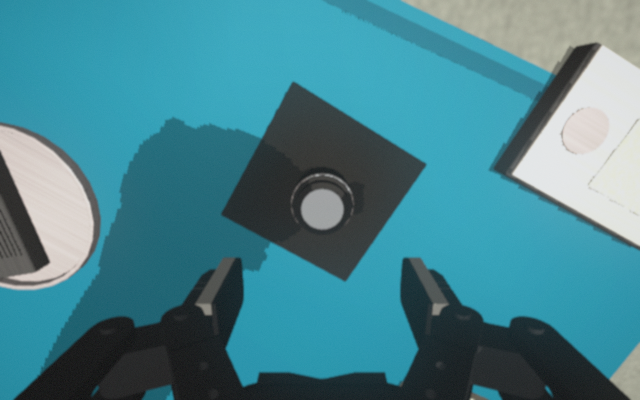

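Emit:
servo_tool(
  moves=[
    [[-0.25,1,0,0,0,0.73,0.22],[-0.25,1,0,0,0,0.73,0.22],[-0.25,1,0,0,0,0.73,0.22],[-0.25,1,0,0,0,0.73,0.22],[-0.25,1,0,0,0,0.73,0.22]],
  ],
)

```text
time: 6.4
tool_pos: [593.4, 50.7, 128.9]
ee_rot: [-0.0, 0.928, 0.372, -0.001]
wrist_force: [0.9, 0.5, 0.7]
grip_width: 66.9
grasp_force: 0.0
```

Emit:
servo_tool(
  moves=[
    [[-0.25,1,0,0,0,0.73,0.22],[-0.25,1,0,0,0,0.73,0.22],[-0.25,1,0,0,0,0.73,0.22],[-0.25,1,0,0,0,0.73,0.22],[-0.25,1,0,0,0,0.73,0.22]],
  ],
)

```text
time: 6.82
tool_pos: [555.9, 200.7, 129.0]
ee_rot: [-0.0, 0.845, 0.534, -0.001]
wrist_force: [0.7, 0.1, -0.0]
grip_width: 67.0
grasp_force: 0.0
```

Emit:
servo_tool(
  moves=[
    [[-0.25,1,0,0,0,0.73,0.22],[-0.25,1,0,0,0,0.73,0.22],[-0.25,1,0,0,0,0.73,0.22],[-0.25,1,0,0,0,0.73,0.22],[-0.25,0.9,0,0,0,0.73,0.22]],
  ],
)

```text
time: 7.23
tool_pos: [518.4, 348.0, 128.9]
ee_rot: [-0.0, 0.734, 0.679, -0.001]
wrist_force: [0.4, -0.7, 0.2]
grip_width: 67.0
grasp_force: 0.0
```

Emit:
servo_tool(
  moves=[
    [[0,0,0,0,0,0,0.22],[0,0,0,0,0,0,0.22],[0,0,0,0,0,0,0.22]],
  ],
)

```text
time: 7.48
tool_pos: [519.2, 346.1, 129.1]
ee_rot: [0.0, 0.736, 0.677, -0.001]
wrist_force: [-0.1, 0.3, 0.0]
grip_width: 66.5
grasp_force: 0.0
```

```bash
python3 -c "
from h import *
look('wrist',['heatsink_mid','long_tray'],'w3')"
```

```text
tcp [519.4 345.7 129.4] yaw -4.8 t 7.53 j [ 0.59  0.25  0.17  1.49 -0.    2.24]
heatsink_mid 0.75 [601. 204.] 5571 [716.  323.6  60.4  43.5  19.  -80.6]
long_tray 0.61 [273. 182.] 29016 [497.6 348.   11.1 180.9 119.   -4.5]
```

View pics/w3.png

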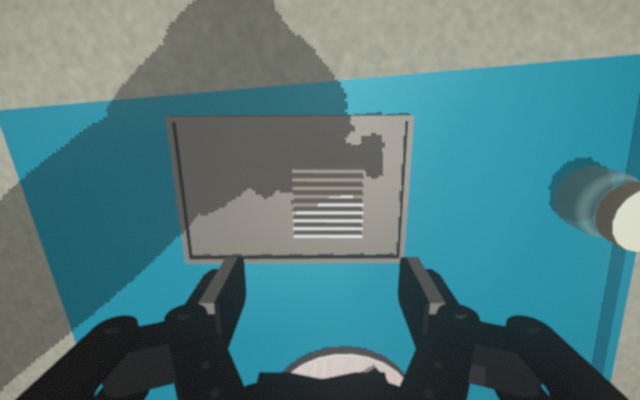

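Run:
```python
from h import *
p,d=snap('wrist')
m=np.zeros(d.shape,bool);m[160:248,280:375]=True
P=pts('wrist',d,m);Q=P[P[:,2]>28]
print(topface(Q,8),np.percentile(Q[:,0],[1,99]),np.percentile(Q[:,1],[1,99]))
print(r.sense()['tool_pos'])
```

```text
[524.5 346.2  36.3  50.5  50.   85.1] [499.39882626 549.51423942] [320.91632732 372.42951457]
[519.82826941 345.48432704 129.87464007]
```

Emit:
servo_tool(
  moves=[
    [[0.14,0.03,-0.8,0,0,0,0.22],[0,0,-1,0,0,0,0.22],[0,0,-0.9,0,0,0,0.22],[0,0,-0.7,0,0,0,0.22],[0,0,-0.4,0,0,0,0.22]],
  ],
)

```text
time: 8.1
tool_pos: [522.8, 345.9, 13.0]
ee_rot: [-0.0, 0.736, 0.677, -0.002]
wrist_force: [0.0, 0.1, 0.1]
grip_width: 66.6
grasp_force: 0.0
```

Emit:
servo_tool(
  moves=[
    [[0,0,0,0,0,0,0.22],[0,0,0,0,0,0,0.22]],
  ],
)

```text
time: 8.27
tool_pos: [523.8, 347.0, 16.3]
ee_rot: [-0.0, 0.736, 0.677, -0.0]
wrist_force: [-0.5, 0.7, 1.1]
grip_width: 66.7
grasp_force: 0.0
```

Emit:
servo_tool(
  moves=[
    [[0,0,-0.2,0,0,0,0.22],[0,0,0,0,0,0,0.3],[0,0,0,0,0,0,0.4],[0,0,0,0,0,0,0.5],[0,0,0,0,0,0,0.6]],
  ],
)

```text
time: 8.68
tool_pos: [524.2, 347.8, 11.1]
ee_rot: [0.0, 0.735, 0.678, 0.001]
wrist_force: [-0.4, -0.0, 6.1]
grip_width: 49.1
grasp_force: 63.6
```

Emit:
servo_tool(
  moves=[
    [[0,0,0,0,0,0,0.6],[0,0,0,0,0,0,0.6]],
  ],
)

```text
time: 8.85
tool_pos: [524.2, 347.8, 11.1]
ee_rot: [0.0, 0.735, 0.678, 0.001]
wrist_force: [-0.0, -0.7, 6.6]
grip_width: 48.9
grasp_force: 63.6
```

Emit:
servo_tool(
  moves=[
    [[0,0,0.6,0,0,0,0.6],[0,0,1,0,0,0,0.6],[0,-0.3,1,0,0,0,0.6],[-0.14,-0.7,0,0,0,0,0.6],[-0.14,-1,0,0,0,0,0.6]],
  ],
)

```text
time: 9.27
tool_pos: [516.1, 288.8, 90.0]
ee_rot: [0.0, 0.735, 0.678, 0.002]
wrist_force: [0.3, -0.4, -1.8]
grip_width: 49.1
grasp_force: 62.9
```

Emit:
servo_tool(
  moves=[
    [[-0.14,-1,0,0,0,0,0.6],[-0.14,-1,0,0,0,0,0.6],[-0.14,-1,0,0,0,0,0.6],[-0.14,-1,0,0,0,0,0.6],[-0.14,-1,0,0,0,0,0.6]],
  ],
)

```text
time: 9.68
tool_pos: [493.8, 136.1, 87.9]
ee_rot: [0.0, 0.735, 0.678, 0.0]
wrist_force: [-0.1, -1.0, -0.3]
grip_width: 49.2
grasp_force: 62.9
```

Emit:
servo_tool(
  moves=[
    [[-0.14,-1,0,0,0,0,0.6],[-0.14,-1,0,0,0,0,0.6],[-0.14,-1,0,0,0,0,0.6],[-0.14,-1,0,0,0,0,0.6],[-0.14,-1,0,0,0,0,0.6]],
  ],
)

```text
time: 10.1
tool_pos: [472.8, -13.9, 88.0]
ee_rot: [0.0, 0.735, 0.678, 0.0]
wrist_force: [0.0, -0.5, -0.4]
grip_width: 48.8
grasp_force: 62.9
```

Emit:
servo_tool(
  moves=[
    [[-0.14,-1,0,0,0,0,0.6],[-0.14,-1,0,0,0,0,0.6],[-0.14,-1,0,0,0,0,0.6],[-0.14,-1,0,0,0,0,0.6],[-0.14,-1,0,0,0,0,0.6]],
  ],
)

```text
time: 10.52
tool_pos: [451.7, -164.0, 88.0]
ee_rot: [0.0, 0.735, 0.678, 0.0]
wrist_force: [0.5, 0.4, -1.6]
grip_width: 48.8
grasp_force: 62.9
```

Emit:
servo_tool(
  moves=[
    [[-0.14,-1,0,0,0,0,0.6],[-0.14,-1,0,0,0,0,0.6],[-0.14,-1,0,0,0,0,0.6],[-0.14,-1,0,0,0,0,0.6],[-0.14,-1,0,0,0,0,0.6]],
  ],
)

```text
time: 10.93
tool_pos: [430.7, -314.0, 88.0]
ee_rot: [0.0, 0.736, 0.678, 0.0]
wrist_force: [0.8, 0.9, -0.8]
grip_width: 49.0
grasp_force: 62.9
```

Emit:
servo_tool(
  moves=[
    [[0,0,0,0,0,0,0.6],[0,0,0,0,0,0,0.6],[0,0,0,0,0,0,0.6]],
  ],
)

```text
time: 11.18
tool_pos: [431.1, -312.4, 87.7]
ee_rot: [-0.0, 0.736, 0.677, 0.0]
wrist_force: [0.2, 0.1, -1.3]
grip_width: 48.9
grasp_force: 62.9
```

Emit:
servo_tool(
  moves=[
    [[0.05,0.08,-0.8,0,0,0,0.6],[0,0,-0.7,0,0,0,0.6],[0,0,-0.5,0,0,0,0.6],[0,0,-0.3,0,0,0,0.6],[0,0,0,0,0,0,0.6]],
  ],
)

```text
time: 11.6
tool_pos: [432.0, -308.6, 17.0]
ee_rot: [-0.002, 0.735, 0.678, -0.0]
wrist_force: [-0.5, 0.3, -0.3]
grip_width: 48.7
grasp_force: 62.9
```

Emit:
servo_tool(
  moves=[
    [[0,0,0,0,0,0,0.6],[0,0,0,0,0,0,0.6]],
  ],
)

```text
time: 11.77
tool_pos: [433.5, -310.2, 20.2]
ee_rot: [0.001, 0.735, 0.678, 0.0]
wrist_force: [0.2, -0.3, -0.3]
grip_width: 48.8
grasp_force: 62.9
```

Emit:
servo_tool(
  moves=[
    [[0,0,-0.2,0,0,0,0.6],[0,0,-0.08,0,0,0,0.6],[0,0,0,0,0,0,0.6],[0,0,0,0,0,0,0.6]],
  ],
)

```text
time: 12.1
tool_pos: [433.1, -310.4, 11.1]
ee_rot: [0.001, 0.736, 0.678, 0.0]
wrist_force: [0.3, 0.7, 3.6]
grip_width: 49.0
grasp_force: 63.2
```

Emit:
servo_tool(
  moves=[
    [[0,0,0,0,0,0,0.35],[0,0,0,0,0,0,0.25],[0,0,0,0,0,0,0.2],[0,0,0,0,0,0,0.2],[0,0,0,0,0,0,0.2]],
  ],
)

```text
time: 12.52
tool_pos: [432.7, -310.2, 10.3]
ee_rot: [-0.0, 0.736, 0.678, -0.0]
wrist_force: [0.0, -0.3, -0.1]
grip_width: 68.0
grasp_force: 0.0
```

Emit:
servo_tool(
  moves=[
    [[0,0,0.3,0,0,0,0.2],[0,0,0.8,0,0,0,0.2],[0,0,1,0,0,0,0.2],[0,0,1,0,0,0,0.2],[0,0,1,0,0,0,0.2]],
  ],
)

```text
time: 12.93
tool_pos: [432.5, -310.0, 135.5]
ee_rot: [0.0, 0.735, 0.678, 0.0]
wrist_force: [0.1, -0.4, 0.0]
grip_width: 68.6
grasp_force: 0.0
```

Emit:
servo_tool(
  moves=[
    [[0,0,0,0,0,0,0.35],[0,0,0,0,0,0,0.35],[0,0,0,0,0,0,0.35]],
  ],
)

```text
time: 13.18
tool_pos: [432.7, -310.2, 133.5]
ee_rot: [0.0, 0.736, 0.678, 0.0]
wrist_force: [0.2, -0.2, -0.3]
grip_width: 56.0
grasp_force: 0.0
```

```bash
python3 -c "
from h import *
look('wrist',['heatsink_mid','square_tray'],'w4')
look('top',['loupe_mid','heatsink_mid','square_tray','enclosure_mid'])"
```

```text
tcp [ 432.4 -309.9  132.7] yaw -4.7 t 13.23 j [-0.62  0.03 -0.07  1.47 -0.    1.03]
heatsink_mid 0.67 [325. 202.] 5058 [ 433.3 -311.2   34.9   50.2   49.9   85.2]
square_tray 0.59 [322. 162.] 23308 [ 432.3 -310.     9.4  136.4  135.7   -4.7]
tcp [ 432.3 -309.8  132.4] yaw -4.7 t 13.38 j [-0.62  0.03 -0.07  1.47 -0.    1.03]
loupe_mid 0.82 [364. 195.] 245 [631.8 -99.6  48.5  35.3  35.1   1.2]
heatsink_mid 0.78 [447. 270.] 449 [ 433.9 -309.5   37.    50.5   48.8   83.2]
square_tray 0.94 [431. 271.] 1721 [ 433.6 -300.5    9.9  137.   121.7   -5.9]
enclosure_mid 0.93 [268. 237.] 527 [520.6 132.2  24.2 103.   33.8  32.7]
```

View pics/w4.png

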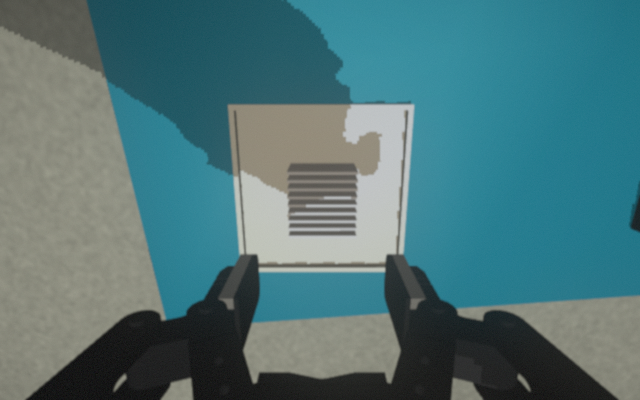

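Emit:
servo_tool(
  moves=[
    [[0.128,0.64,0,0,0,0.97,0.35],[0.128,0.64,0,0,0,0.97,0.35],[0.128,0.64,0,0,0,0.97,0.35],[0.128,0.64,0,0,0,0.97,0.35],[0.128,0.64,0,0,0,0.97,0.35]],
  ],
)

```text
time: 14.0
tool_pos: [451.9, -213.3, 133.3]
ee_rot: [-0.0, 0.549, 0.836, -0.0]
wrist_force: [0.3, -0.3, 0.7]
grip_width: 55.7
grasp_force: 0.0
```

Emit:
servo_tool(
  moves=[
    [[0.128,0.64,0,0,0,0.97,0.35],[0.128,0.64,0,0,0,0.97,0.35],[0.128,0.64,0,0,0,0.97,0.35],[0.128,0.64,0,0,0,0.97,0.35],[0.128,0.64,0,0,0,0.97,0.35]],
  ],
)

```text
time: 14.42
tool_pos: [471.2, -117.2, 133.4]
ee_rot: [-0.0, 0.333, 0.943, -0.0]
wrist_force: [-0.7, 0.2, 0.1]
grip_width: 55.5
grasp_force: 0.0
```

Emit:
servo_tool(
  moves=[
    [[0.128,0.64,0,0,0,0.97,0.35],[0.128,0.64,0,0,0,0.97,0.35],[0.128,0.64,0,0,0,0.97,0.35],[0.128,0.64,0,0,0,0.97,0.35],[0.128,0.64,0,0,0,0.97,0.35]],
  ],
)

```text
time: 14.83
tool_pos: [490.4, -21.2, 133.4]
ee_rot: [-0.0, 0.096, 0.995, 0.0]
wrist_force: [0.4, 0.3, 0.6]
grip_width: 55.0
grasp_force: 0.0
```

Emit:
servo_tool(
  moves=[
    [[0.128,0.64,0,0,0,0.97,0.35],[0.128,0.64,0,0,0,0.97,0.35],[0.128,0.64,0,0,0,0.97,0.35],[0.128,0.64,0,0,0,0.97,0.35],[0.128,0.64,0,0,0,0.97,0.35]],
  ],
)

```text
time: 15.25
tool_pos: [509.6, 74.8, 133.4]
ee_rot: [-0.0, -0.146, 0.989, -0.0]
wrist_force: [0.6, -0.1, -0.3]
grip_width: 55.6
grasp_force: 0.0
```

Emit:
servo_tool(
  moves=[
    [[0.128,0.64,0,0,0,0.97,0.35],[0.128,0.64,0,0,0,0.97,0.35],[0.128,0.64,0,0,0,0.97,0.35],[0,0,0,0,0,0,0.35],[0,0,0,0,0,0,0.35]],
  ],
)

```text
time: 15.67
tool_pos: [520.9, 132.0, 133.1]
ee_rot: [-0.0, -0.285, 0.958, -0.0]
wrist_force: [1.0, -0.3, -0.3]
grip_width: 55.4
grasp_force: 0.0
```

```bash
python3 -c "
from h import *
look('wrist',['enclosure_mid','dish'],'w5')"
```

```text
tcp [520.9 131.4 133.3] yaw 123.1 t 15.72 j [ 0.25  0.04 -0.06  1.47 -0.   -0.33]
enclosure_mid 0.9 [324. 188.] 5992 [521.3 130.2  22.2 104.8  33.9  32.5]
dish 0.71 [298. 185.] 17836 [522.4 125.5  10.7 138.2 138.1  22.1]
```

View pics/w5.png

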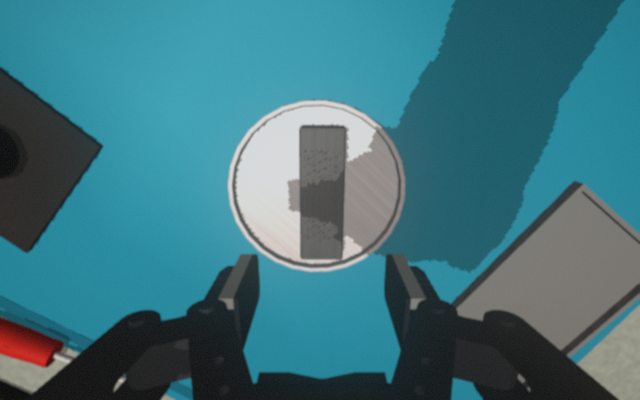

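Emit:
servo_tool(
  moves=[
    [[0,-0.02,-0.8,0,0,0,0.35],[0,0,-1,0,0,0,0.35],[0,0,-0.9,0,0,0,0.35],[0,0,-0.7,0,0,0,0.35],[0,0,-0.5,0,0,0,0.35]],
  ],
)

```text
time: 16.23
tool_pos: [520.0, 129.6, 14.2]
ee_rot: [-0.001, -0.284, 0.959, -0.0]
wrist_force: [-0.1, -0.3, -0.1]
grip_width: 55.5
grasp_force: 0.0
```

Emit:
servo_tool(
  moves=[
    [[0,0,0,0,0,0,0.35],[0,0,0,0,0,0,0.35],[0,0,0,0,0,0,0.35]],
  ],
)

```text
time: 16.48
tool_pos: [521.7, 130.5, 17.8]
ee_rot: [0.001, -0.285, 0.959, -0.0]
wrist_force: [0.0, -0.2, 0.7]
grip_width: 55.8
grasp_force: 0.0
```

Emit:
servo_tool(
  moves=[
    [[0,0,-0.25,0,0,0,0.35],[0,0,-0.1,0,0,0,0.35],[0,0,0,0,0,0,0.45],[0,0,0,0,0,0,0.55],[0,0,0,0,0,0,0.7]],
  ],
)

```text
time: 16.9
tool_pos: [521.3, 130.9, 6.6]
ee_rot: [0.0, -0.285, 0.959, -0.0]
wrist_force: [-1.3, -1.2, -0.1]
grip_width: 32.6
grasp_force: 59.5
```

Emit:
servo_tool(
  moves=[
    [[0,0,0,0,0,0,0.75],[0,0,0,0,0,0,0.75],[0,0,0,0,0,0,0.75]],
  ],
)

```text
time: 17.15
tool_pos: [521.3, 130.9, 6.5]
ee_rot: [0.0, -0.285, 0.958, -0.0]
wrist_force: [-0.7, -0.1, 4.1]
grip_width: 32.6
grasp_force: 60.2
```

Emit:
servo_tool(
  moves=[
    [[0,0,0.5,0,0,0,0.75],[0,0,1,0,0,0,0.75],[0,0,0.8,0,0,0,0.75],[-0.1,0.91,0,0,0,-0.81,0.75],[-0.1,0.91,0,0,0,-0.81,0.75]],
  ],
)

```text
time: 17.57
tool_pos: [516.1, 185.5, 76.7]
ee_rot: [0.001, -0.204, 0.979, 0.0]
wrist_force: [-0.3, -0.2, -1.2]
grip_width: 32.6
grasp_force: 59.8
```

Emit:
servo_tool(
  moves=[
    [[-0.1,0.91,0,0,0,-0.81,0.75],[-0.1,0.91,0,0,0,-0.81,0.75],[-0.1,0.91,0,0,0,-0.81,0.75],[-0.1,0.91,0,0,0,-0.81,0.75],[-0.1,0.91,0,0,0,-0.81,0.75]],
  ],
)

```text
time: 17.98
tool_pos: [499.6, 323.2, 74.6]
ee_rot: [-0.0, -0.004, 1.0, -0.0]
wrist_force: [0.6, -0.1, -1.3]
grip_width: 32.3
grasp_force: 59.7
```

Emit:
servo_tool(
  moves=[
    [[-0.1,0.91,0,0,0,-0.81,0.75],[0,0,0,0,0,0,0.75],[0,0,0,0,0,0,0.75],[0,0,0,0,0,0,0.75]],
  ],
)

```text
time: 18.32
tool_pos: [496.8, 348.9, 74.5]
ee_rot: [-0.0, 0.034, 0.999, -0.0]
wrist_force: [-0.5, 1.2, -0.8]
grip_width: 32.5
grasp_force: 59.9
```

```bash
python3 -c "
from h import *
look('wrist',['enclosure_mid','long_tray'],'w6')"
```

```text
tcp [497.  348.5  74.7] yaw 86.0 t 18.37 j [ 0.61  0.22  0.02  1.37 -0.    0.68]
enclosure_mid 0.69 [326. 257.] 18239 [495.8 348.1  90.2 101.2  34.1  -4.2]
long_tray 0.74 [321. 139.] 30186 [497.6 348.5  11.1 179.7 118.6  -4.5]
```

View pics/w6.png

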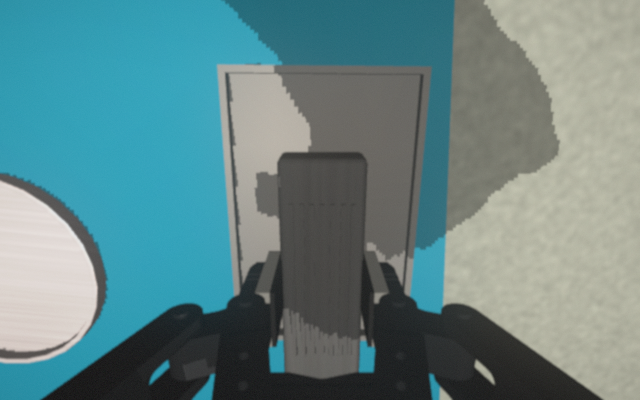

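Emit:
servo_tool(
  moves=[
    [[0,0,-0.7,0,0,0,0.75],[0,0,-0.7,0,0,0,0.75],[0,0,-0.4,0,0,0,0.75],[0,0,-0.2,0,0,0,0.75],[0,0,0,0,0,0,0.75]],
  ],
)

```text
time: 18.88
tool_pos: [496.5, 348.3, 13.7]
ee_rot: [-0.001, 0.035, 0.999, -0.001]
wrist_force: [-0.6, 0.8, -0.9]
grip_width: 32.6
grasp_force: 59.9
```

Emit:
servo_tool(
  moves=[
    [[0,0,0,0,0,0,0.75],[0,0,0,0,0,0,0.75]],
  ],
)

```text
time: 19.05
tool_pos: [497.7, 349.5, 16.2]
ee_rot: [0.001, 0.035, 0.999, 0.0]
wrist_force: [-1.2, 1.3, -0.9]
grip_width: 32.7
grasp_force: 59.9
```

Emit:
servo_tool(
  moves=[
    [[0,0,-0.2,0,0,0,0.75],[0,0,-0.08,0,0,0,0.75],[0,0,0,0,0,0,0.75],[0,0,0,0,0,0,0.75]],
  ],
)

```text
time: 19.38
tool_pos: [497.5, 349.5, 7.5]
ee_rot: [0.001, 0.035, 0.999, 0.0]
wrist_force: [-0.1, -1.4, 4.5]
grip_width: 32.8
grasp_force: 60.6
```

Emit:
servo_tool(
  moves=[
    [[0,0,0,0,0,0,0.55],[0,0,0,0,0,0,0.4],[0,0,0,0,0,0,0.35],[0,0,0,0,0,0,0.35],[0,0,0,0,0,0,0.35]],
  ],
)

```text
time: 19.8
tool_pos: [497.0, 349.2, 6.4]
ee_rot: [-0.0, 0.035, 0.999, -0.0]
wrist_force: [-0.4, 1.1, -0.0]
grip_width: 55.5
grasp_force: 0.0
```

Emit:
servo_tool(
  moves=[
    [[0,0,0.3,0,0,0,0.35],[0,0,0.8,0,0,0,0.35],[0,0,1,0,0,0,0.35],[0,0,1,0,0,0,0.35],[0,0,1,0,0,0,0.25]],
  ],
)

```text
time: 20.22
tool_pos: [496.8, 349.1, 131.6]
ee_rot: [0.0, 0.035, 0.999, 0.0]
wrist_force: [1.8, 0.7, 0.8]
grip_width: 63.9
grasp_force: 0.0
```

```bash
python3 -c "
from h import *
look('wrist',['enclosure_mid','long_tray'],'w7')"
```

```text
tcp [498.5 350.2 138.5] yaw 86.0 t 20.27 j [0.61 0.21 0.13 1.49 0.   0.68]
enclosure_mid 0.93 [323. 191.] 6057 [500.9 351.1  27.6 104.   34.   -4.2]
long_tray 0.72 [297. 173.] 27959 [499.5 350.3  12.2 180.6 118.4  -4.4]
```

Emit:
servo_tool(
  moves=[
    [[0.3,-1,0,0,0,0,0.22],[0.3,-1,0,0,0,0,0.22],[0.3,-1,0,0,0,0,0.22],[0.3,-1,0,0,0,0,0.22],[0.3,-1,0,0,0,0,0.22]],
  ],
)

```text
time: 20.78
tool_pos: [541.8, 197.7, 128.7]
ee_rot: [-0.001, 0.035, 0.999, -0.0]
wrist_force: [0.1, 1.2, 0.2]
grip_width: 66.7
grasp_force: 0.0
```

Emit:
servo_tool(
  moves=[
    [[0.3,-1,0,0,0,0,0.22],[0.3,-1,0,0,0,0,0.22],[0.3,-1,0,0,0,0,0.22],[0.3,-1,0,0,0,0,0.22],[0.3,-1,0,0,0,0,0.22]],
  ],
)

```text
time: 21.2
tool_pos: [586.8, 47.6, 128.7]
ee_rot: [-0.001, 0.035, 0.999, -0.0]
wrist_force: [0.4, -0.5, 0.1]
grip_width: 66.6
grasp_force: 0.0
```

Emit:
servo_tool(
  moves=[
    [[0.3,-1,0,0,0,0,0.22],[0.3,-1,0,0,0,0,0.22],[0.3,-1,0,0,0,0,0.22],[0.3,-1,0,0,0,0,0.22],[0.3,-1,0,0,0,0,0.22]],
  ],
)

```text
time: 21.62
tool_pos: [631.8, -102.3, 128.6]
ee_rot: [-0.001, 0.035, 0.999, 0.0]
wrist_force: [0.5, -0.0, 0.3]
grip_width: 66.6
grasp_force: 0.0
```

Emit:
servo_tool(
  moves=[
    [[0,0,0,0,0,0,0.22],[0,0,0,0,0,0,0.22],[0,0,0,0,0,0,0.22]],
  ],
)

```text
time: 21.87
tool_pos: [631.6, -100.6, 128.7]
ee_rot: [-0.001, 0.035, 0.999, 0.0]
wrist_force: [-0.2, 1.0, 0.2]
grip_width: 66.7
grasp_force: 0.0
```

```bash
python3 -c "
from h import *
look('wrist',['loupe_mid','pad'],'w8')"
```

```text
tcp [ 631.6 -100.1  129. ] yaw 86.0 t 21.92 j [-0.16  0.29  0.21  1.49  0.   -0.09]
loupe_mid 0.64 [322. 204.] 3354 [ 632.9 -100.2   47.3   37.8   37.5   -2.7]
pad 0.89 [329. 171.] 18954 [635.6 -98.6   7.2 120.4 120.1  -8.2]
```

View pics/w7.png

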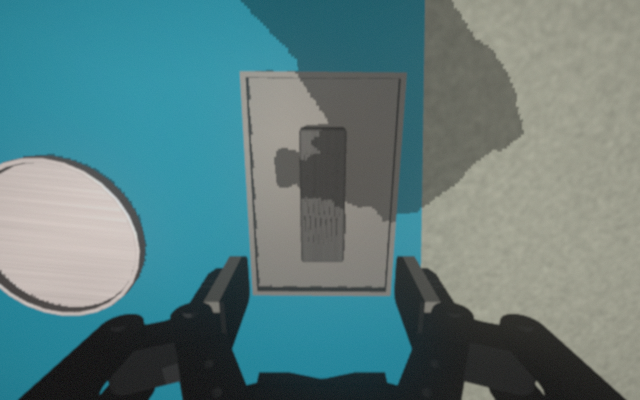

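View pics/w8.png

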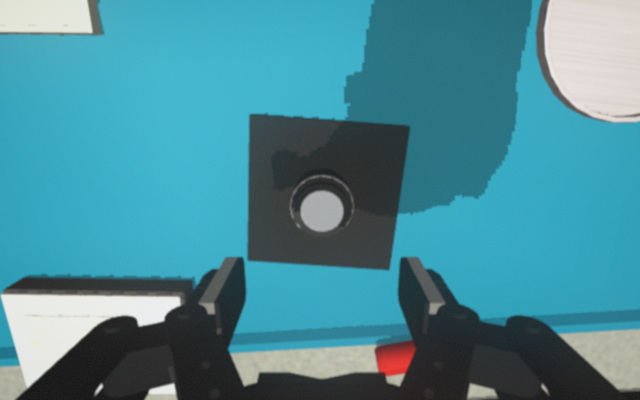

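Emit:
servo_tool(
  moves=[
    [[0.02,0,-0.8,0,0,0,0.22],[0,0,-0.9,0,0,0,0.22],[0,0,-0.9,0,0,0,0.22],[0,0,-0.6,0,0,0,0.22],[0,0,-0.3,0,0,0,0.22]],
  ],
)

```text
time: 22.43
tool_pos: [631.1, -99.5, 21.7]
ee_rot: [-0.002, 0.034, 0.999, 0.0]
wrist_force: [-0.3, 0.8, 0.5]
grip_width: 66.5
grasp_force: 0.0
```

Emit:
servo_tool(
  moves=[
    [[0,0,0,0,0,0,0.22],[0,0,0,0,0,0,0.22],[0,0,0,0,0,0,0.22]],
  ],
)

```text
time: 22.68
tool_pos: [633.5, -100.6, 26.4]
ee_rot: [0.001, 0.035, 0.999, -0.0]
wrist_force: [-0.6, 0.0, 0.9]
grip_width: 66.6
grasp_force: 0.0
```

Emit:
servo_tool(
  moves=[
    [[-0.03,0,-0.35,0,0,0,0.22],[0,0,-0.12,0,0,0,0.22],[0,0,0,0,0,0,0.22],[0,0,0,0,0,0,0.35],[0,0,0,0,0,0,0.5]],
  ],
)

```text
time: 23.1
tool_pos: [631.8, -100.8, 10.7]
ee_rot: [0.0, 0.035, 0.999, -0.0]
wrist_force: [0.4, 0.4, -0.7]
grip_width: 44.7
grasp_force: 0.0
```

Emit:
servo_tool(
  moves=[
    [[0,0,0,0,0,0,0.6],[0,0,0,0,0,0,0.7],[0,0,0,0,0,0,0.7],[0,0,0,0,0,0,0.7]],
  ],
)

```text
time: 23.43
tool_pos: [632.1, -100.9, 11.0]
ee_rot: [0.0, 0.035, 0.999, -0.0]
wrist_force: [0.8, 0.0, 3.7]
grip_width: 42.5
grasp_force: 60.8
```

Emit:
servo_tool(
  moves=[
    [[0,0,0.5,0,0,0,0.7],[0,0,1,0,0,0,0.7],[0,0,0.8,0,0,0,0.7],[-0.46,0.95,0,0,0,0,0.7],[-0.46,0.95,0,0,0,0,0.7]],
  ],
)

```text
time: 23.85
tool_pos: [605.0, -44.3, 80.9]
ee_rot: [0.001, 0.036, 0.999, -0.0]
wrist_force: [0.5, 1.3, -2.0]
grip_width: 42.5
grasp_force: 60.9
```

Emit:
servo_tool(
  moves=[
    [[-0.46,0.95,0,0,0,0,0.7],[-0.46,0.95,0,0,0,0,0.7],[-0.46,0.95,0,0,0,0,0.7],[-0.46,0.95,0,0,0,0,0.7],[-0.46,0.95,0,0,0,0,0.7]],
  ],
)

```text
time: 24.27
tool_pos: [534.1, 99.8, 79.2]
ee_rot: [-0.0, 0.035, 0.999, -0.0]
wrist_force: [-0.1, 0.2, -0.4]
grip_width: 42.4
grasp_force: 60.9
```

Emit:
servo_tool(
  moves=[
    [[-0.46,0.95,0,0,0,0,0.7],[0,0,0,0,0,0,0.7],[0,0,0,0,0,0,0.7],[0,0,0,0,0,0,0.7],[0,0,0,0,0,0,0.7]],
  ],
)

```text
time: 24.68
tool_pos: [521.6, 126.5, 79.3]
ee_rot: [-0.0, 0.035, 0.999, -0.0]
wrist_force: [0.2, 0.1, -0.3]
grip_width: 42.3
grasp_force: 61.0
```

Emit:
servo_tool(
  moves=[
    [[0,0,-0.7,0,0,0,0.7],[0,0,-0.7,0,0,0,0.7],[0,0,-0.4,0,0,0,0.7],[0,0,-0.2,0,0,0,0.7],[0,0,0,0,0,0,0.7]],
  ],
)

```text
time: 25.1
tool_pos: [520.7, 126.4, 18.1]
ee_rot: [-0.001, 0.035, 0.999, -0.0]
wrist_force: [-0.9, -0.4, -2.0]
grip_width: 42.6
grasp_force: 61.0
```

Emit:
servo_tool(
  moves=[
    [[0,0,0,0,0,0,0.7],[0,0,0,0,0,0,0.7],[0,0,0,0,0,0,0.7]],
  ],
)

```text
time: 25.35
tool_pos: [522.1, 127.3, 20.6]
ee_rot: [0.001, 0.035, 0.999, 0.0]
wrist_force: [0.1, 0.0, -1.4]
grip_width: 42.3
grasp_force: 61.0
```

Emit:
servo_tool(
  moves=[
    [[0,0,-0.25,0,0,0,0.7],[0,0,-0.13,0,0,0,0.7],[0,0,0,0,0,0,0.7],[0,0,0,0,0,0,0.7],[0,0,0,0,0,0,0.7]],
  ],
)

```text
time: 25.77
tool_pos: [521.5, 127.3, 8.0]
ee_rot: [0.0, 0.035, 0.999, 0.0]
wrist_force: [0.1, -0.7, 0.1]
grip_width: 42.2
grasp_force: 61.1
```

Emit:
servo_tool(
  moves=[
    [[0,0,-0.04,0,0,0,0.7],[0,0,0,0,0,0,0.7],[0,0,0,0,0,0,0.7]],
  ],
)

```text
time: 26.02
tool_pos: [521.5, 127.3, 7.9]
ee_rot: [0.0, 0.035, 0.999, 0.0]
wrist_force: [-4.1, -0.9, 11.0]
grip_width: 42.3
grasp_force: 62.2
```

Contact; release, rise and check.

Emit:
servo_tool(
  moves=[
    [[0,0,0,0,0,0,0.42],[0,0,0,0,0,0,0.35],[0,0,0,0,0,0,0.25],[0,0,0,0,0,0,0.22],[0,0,0,0,0,0,0.22]],
  ],
)

```text
time: 26.43
tool_pos: [521.2, 127.2, 6.6]
ee_rot: [-0.0, 0.035, 0.999, -0.0]
wrist_force: [0.3, -0.1, -0.2]
grip_width: 66.5
grasp_force: 0.0
```

Emit:
servo_tool(
  moves=[
    [[0,0,0.3,0,0,0,0.22],[0,0,0.8,0,0,0,0.22],[0,0,1,0,0,0,0.22],[0,0,1,0,0,0,0.22],[0,0,1,0,0,0,0.22]],
  ],
)

```text
time: 26.85
tool_pos: [521.1, 127.1, 131.9]
ee_rot: [0.0, 0.035, 0.999, 0.0]
wrist_force: [0.3, -0.4, 0.1]
grip_width: 66.4
grasp_force: 0.0
```

Emit:
servo_tool(
  moves=[
    [[0,0,0.3,0,0,0,0.22],[0,0,0,0,0,0,0.22],[0,0,0,0,0,0,0.22]],
  ],
)

```text
time: 27.1
tool_pos: [521.5, 127.2, 138.9]
ee_rot: [0.0, 0.035, 0.999, 0.0]
wrist_force: [0.3, -0.3, -0.6]
grip_width: 66.4
grasp_force: 0.0
```

```bash
python3 -c "
from h import *
look('wrist',['loupe_mid','dish'],'w9')
look('top',['heatsink_mid','square_tray','enclosure_mid','long_tray'])
snap('side','side9')"
```

```text
tcp [521.  127.1 137.8] yaw 86.0 t 27.15 j [ 0.24  0.04 -0.05  1.48 -0.    0.31]
loupe_mid 0.83 [321. 195.] 3036 [521.4 126.6  42.1  38.   37.5 -18.5]
dish 0.97 [314. 168.] 20135 [521.1 126.7   8.6 138.7 138.6  89.7]
tcp [520.6 127.  137.3] yaw 86.0 t 27.3 j [ 0.24  0.04 -0.05  1.48  0.    0.31]
heatsink_mid 0.65 [448. 273.] 516 [ 433.9 -310.1   36.8   51.1   49.3   85.6]
square_tray 0.87 [432. 268.] 2450 [ 432.7 -308.8   10.5  137.7  136.    85.5]
long_tray 0.88 [171. 256.] 424 [503.2 173.9 617.4  38.8   1.5  14.8]
```

View pics/w9.png

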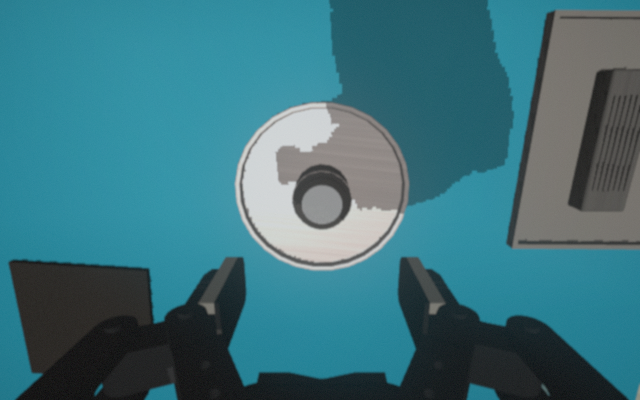

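View pics/side9.png

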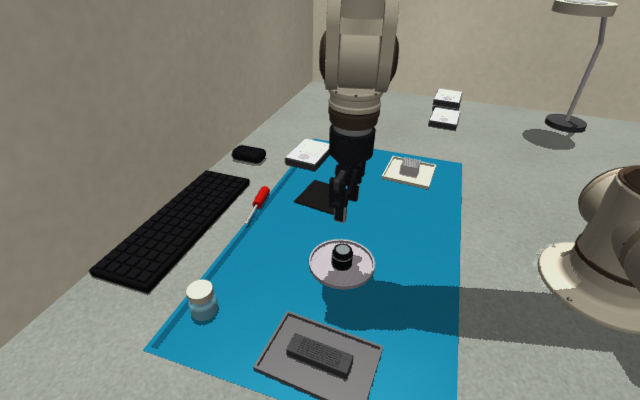

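The wrist view shows the loupe (321,200) upright in the middle of the dish. The side view shows the heat sink (410,167) and the enclosure (319,353) centred in their own trays, with the jar, screwdriver and drive where they were.

```bash
python3 -c "
from plant import order
print(order.finish_job())"
```

```text
the job is handed in; nothing more can be done
None
```

The job is handed in at about 27 s on the robot's clock: the loupe was parked on the pad first, then all three items were set down within about 2 mm of their own tray centres by the camera readings, and the drive, jar and screwdriver were left where they were; the judging result was not shown.

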